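# Locate an oak strip in the drilling jig and clamp it

## Task

Set the loose oak strip up in the drilling jig, using only light touches of the fingertips; do not pick anything up. First nudge the strip on its free long side until it lies flat along the long fence, then nudge it on its free end along the fence until it meets the end stop, and only then press the clamp's red handle all the way down so that the rubber pad holds the strip. Leave the other things on the bench where they are.

Things in the scene. Friction and masses are not known exactly. Their poses are not given: they have to be found in the camera images.
- jig: Drilling jig screwed to the bench: plywood board 165 x 315 x 12 mm. Origin on the bench under the board. Its z is up, x points from the free side (nearest the robot) to the dark wooden fence, y along the fence to the end stop and clamp. In its frame (mm): board x -90 to 75, y -150 to 165, top z 12; fence x 30 to 54, y -125 to 40; stop y 60 to 84, x -8 to 54; both rise to z 26.
- fence_face (a point): Point on the fence's working face (which looks along the jig's -x), half-way along the fence, 7 mm above the board.
- stop_face (a point): Point on the end stop's working face (which looks along the jig's -y), where the middle of the strip's end is to meet it, 7 mm above the board. With the strip fully home its centre is at jig x 15, y 0, z 21 mm.
- strip_centre (a point): Centre of the loose oak strip, 120 x 30 x 18 mm, about 50 g, flat on the board, 12 to 30 mm short of the fence, 20 to 45 mm short of the stop, up to 0.12 rad askew. This frame's y runs along the strip (towards the stop), x across it (towards the fence), z up: the free long side is 15 mm from the centre at -x, the free end 60 mm at -y.
- strip: The same oak strip; origin at the middle of its underside, x and y axes turned by 75 degrees from the strip's sides.
- clamp_handle (a joint): Angle of the toggle clamp's red handle, rad: 0 = raised (open), 0.95 = pressed fully down on its stop (closed). Starts at 0 to 0.15 and stays where it is left. It is stiff: about 4 to 5 N across the grip, rising to about 7 N over the last few degrees, where the pad is squeezed.
- handle_grip (a point): Point on the axis of the handle's round red grip (18 mm thick, from 43 to 117 mm from the hinge), 85 mm from the hinge. Seen from the hinge the grip points along the jig's +y, away from the strip, and rises 1.09 rad above level at joint 0, 0.14 rad at joint 0.95: it is pressed outwards and down about the hinge. Raised, its end is 0.17 m above the bench.
- handle_hinge (a point): Hinge of the red handle, on its axis, which is parallel to the jig's x. In the jig's frame x 15, y 125, z 54 mm. Steel clamp cheeks round it: 22 mm wide, jig y 92 to 145 mm, up to z 63 mm.
- clamp_pad: Black rubber pad, 16 mm across, at the end of the steel clamp arm; origin at the middle of its lower face. While open the arm (90 mm) stands about 0.57 rad up from its hinge at jig x 15, y 105, z 50 mm, its top some 0.12 m above the bench; as the handle goes down it swings towards jig -y and the pad lands on the strip at jig x 15, y 27 mm, pressing about 5 N.
- awl: Bystander: awl with a wooden handle lying on the bench, 139 x 62 x 27 mm, origin under its middle. Leave alone.
- sanding_block: Bystander: brown sanding block lying on the bench, 60 x 100 x 26 mm, origin under its middle. Leave alone.
- wax_tin: Bystander: round tin with a yellow label, 49 mm across, 40 mm high, standing behind the fence, origin under its middle. Leave alone.
- glue_bottle: Bystander: white bottle with a red cap, 40 mm across, 110 mm high, standing behind the fence, origin under its middle. Leave alone.
There are look-alikes about, which are no part of the job. What is shaped like the strip but blue is not meant.

How it is judged (in metres and radians):
On the way, in this order (a step that is already met when the one before it is completed fails the run):
1. the strip lies along the long fence (within 2.5 mm and 0.03 rad), the clamp still open (x of strip_centre in the frame of jig between 0.0125 and 0.0175 m and angle between the y axis of strip_centre and the y axis of jig, either way round below 0.03 rad and value of joint clamp_handle below 0.4 rad), for 0.2 s.
2. the strip, still along the fence, meets the end stop (within 2.5 mm), the clamp still open (all of step 1 and y of strip_centre in the frame of jig between -0.0025 and 0.0025 m), for 0.2 s.
At the end, for the whole second after the job is handed in: The strip is at rest along the fence (within 2.5 mm and 0.03 rad) and against the end stop (within 2.5 mm), the red handle is fully down (above 0.90 of 0.95 rad), and the pad presses on the strip with more than 1.5 N (x of strip_centre in the frame of jig between 0.0125 and 0.0175 m and angle between the y axis of strip_centre and the y axis of jig, either way round below 0.03 rad and y of strip_centre in the frame of jig between -0.0025 and 0.0025 m and value of joint clamp_handle above 0.9 rad and contact force between clamp_pad and strip above 1.5 N and linear speed of strip below 0.01 m/s); the robot touches nothing.
It fails at once if the strip is lifted (more than 6 mm) or tipped (height (world z) of strip_centre above 0.027 m or angle between strip_centre's own z axis and vertical above 0.15 rad).
It fails at once if the fingers press on anything with more than 35 N (contact force between the fingers and anything else above 35 N).
It fails at once if a bystander is moved by more than 15 mm (distance of any of awl, sanding_block, wax_tin, glue_bottle from where it was at the start of the episode above 0.015 m).
It also fails if it takes over 62 s, if anything falls off the work surface, if the arm or the gripper's body presses on something with over 40 N, if the wrist force passes 120 N, or if a joint passes its speed limit or range.

## Robot

A 6-joint arm with a two-finger parallel gripper is mounted at the origin on the work surface; the furniture and walls round the work are solid. World frame = base frame: x ahead of the robot, y to its left, z up, the work surface at z = 0. Lengths are in mm, angles in degrees, forces in N, time in s.
With the tool pointing down it reaches from about 350 to 850 mm from the base axis. Payload 8.1 kg.
Tool frame: the origin (TCP) lies midway between the tips of the shut fingers; the grasp point (between the pads) lies 19 mm behind it; z points along the fingers, y is the line along which they close (so a half turn about z gives the same grasp; the last joint's range is limited). The gripper opens to 85 mm and grips with 20 to 120 N. Pads are 22 mm wide; open, the fingers measure 114 mm over their backs; the gripper's body (76 mm by 85 mm) begins 54 mm behind the grasp point. The pads swing forward as they close: fully open they stand 13 mm farther back than shut.
Start: joints at [-81.154, 7.471, 85.268, -0, 87.261, -4.893], TCP at [142.525, -582.831, 231.292] pointing down, gripper open.
Joint ranges: [-169.43, 169.43], [-51.17, 129.36], [1.28, 143.12], [-76.62, 256.62], [0, 156.53], [-152.29, 152.29]. Speed limits (degrees/s): [136.94, 136.94, 159.86, 180, 180, 180].

## Interface

Orientations are given as [roll, pitch, yaw] about the fixed x, y, z axes, in that order (R = Rz(yaw) Ry(pitch) Rx(roll)).
In Python, from bench import sense, snapshot, camera_params, hand_in, masks_of, pinpoint gives the robot as it stands.
- The arm moves only by the tool step_arm, never from a script. Its argument "targets" is a list of rows, each an object with "angular": the turn, a rotation vector about the tool's x, y, z scaled (see below), a list of three; "dp": the shift along the tool's x, y, z scaled (see below), a list of three; "fingers": the closure, from 0 (fully open) to 1 (shut). A call has exactly 8 rows; each row is the pose to reach, as a shift and turn from the pose commanded when the call began, along the tool's axes at that moment, turning the shorter way round; what a row does not reach only later rows make up. The controller multiplies each number of a shift by 0.2 m and each number of a turn by 180 degrees. A row lasts 1/8 s, in which the tool goes at most 62.5 mm and 10.7 degrees, less where a joint would pass 70% of its speed; a pose out of reach is approached as far as the arm can. A call with a number of a shift or a turn outside -1 to 1 is refused whole. A call with a gripper value outside its range is refused whole. The fingers move at their own pace and stop on an object; "newtons" is the grip in N (left out, the last holds). Time passes only in rows, so rows that repeat a pose let the fingers close, or fill a call up. It gives the time, the measured TCP pose, the force, the opening and the grip force at its end, in the units of the state.
- sense(): the state, without advancing time (a new reading comes with each control period).
- snapshot(name): name is "side" or "top" or "wrist"; returns the picture (420x560x3 uint8, blue, green, red); there is no depth.
- camera_params(name): a dict with "vfov" (degrees; the focal length in pixels is half the picture's height over the tangent of half this angle, whatever the lens; pixels are square), "cx", "cy" (the principal point, pixels), "R" (3x3) and "t" (3): a world point X has camera coordinates R X + t. Camera axes: x right, y down, z forward; pixel columns grow to the right and rows downward; lengths in mm; the calibration is good to about 2 mm. A picture is of the moment at which its call begins: read the wrist's pose just before it. camera_params takes no time and is no camera call; for the wrist camera it gives the pose at the moment of the call.
- hand_in(): hands the job in; it is judged then, once.
Trained networks look in the newest picture that a camera, given by its name, has taken for a name from the list of things; names that differ only in an ending like _2 or _b are one class to them, and where a whole thing is asked for, a point or a joint stands for the part that bears it (a point fixed in the world has none). Each returns a list of dicts, best first, with "conf" (0 to 1); they miss things now and then, are a little off and sometimes report something else, mostly with a low value. They report only what shows in the picture. A call takes as long as a camera call. They do not tell look-alikes from the thing itself.
- masks_of(camera, label): "pixels" (420x560 bool, what is visible of it) and "at" ([column, row] in pixels, amid what is visible of it).
- pinpoint(camera, label): "at" ([column, row] in pixels: a listed point, or the origin of a listed thing).
The state is a dict: "time": time; "joint_pos": joint angles; "qd": joint speeds; "joint_efforts": joint torques, N m; "tool_pos": TCP position; "tcp_rot": TCP orientation; "ft_force": force on the tool from outside, world axes, zero at the start; "wrist_torque": the same for the moment, N m; "finger_gap": finger opening in mm; "grip_force": force on a finger pad.
Only numpy, scipy, OpenCV 4.12 (cv2) and the standard library are available. Lean on these libraries where they do the work, as an engineer would, in place of code of your own. Each camera call takes 0.05 s, during which the arm holds its last target. There are 200 camera calls.

## Working session

There is one attempt and no reset: what is moved stays moved. The work goes in short steps, Python scripts to look and compute and a tool call to move; the robot and the scene stay as the last step left them, time stands still between calls to the robot, and variables do not carry over. Pictures are saved under pics/ and viewed, at most 10 in all, crops included, and the job is handed in when it is done.

Besides the shell and the picture viewer there is one more tool, called as name(argument=value, ...) on one line, values as JSON. step_arm: Moves the arm, as the interface text tells. Its arguments: {"type":"object","properties":{"targets":{"type":"array","items":{"type":"object","properties":{"angular":{"type":"array","items":{"type":"number","minimum":-1,"maximum":1}},"dp":{"type":"array","items":{"type":"number","minimum":-1,"maximum":1}},"fingers":{"type":"number"}}}},"newtons":{"type":"number"}},"required":["targets"]}

```bash
mkdir -p pics
cat > h.py <<'E'
import numpy as np, cv2
from scipy.spatial.transform import Rotation as Ro
from bench import *
def px2w(c,uv,z):
    p=camera_params(c); f=210/np.tan(np.radians(p['vfov']/2))
    R=np.array(p['R']);t=np.array(p['t'])
    d=R.T@np.array([(uv[0]-p['cx'])/f,(uv[1]-p['cy'])/f,1]); o=-R.T@t
    return o+d*(z-o[2])/d[2]
def w2px(c,X):
    p=camera_params(c); f=210/np.tan(np.radians(p['vfov']/2))
    q=np.array(p['R'])@np.array(X)+np.array(p['t']); return q[:2]/q[2]*f+[p['cx'],p['cy']]
def st():
    s=sense(); print('t',s['time'],'tcp',np.round(s['tool_pos'],1),np.round(s['tcp_rot'],1),'F',np.round(s['ft_force'],1),'gap',s['finger_gap']); return s
E
python3 - <<'E'
from h import *
s=st()
a=snapshot('top');b=snapshot('side')
cv2.imwrite('pics/top.png',a);cv2.imwrite('pics/side.png',b)
for c in('top','side'):
    p=camera_params(c);print(c,'cam at',np.round(-np.array(p['R']).T@p['t']),p['vfov'])
    for n,z in [('jig',0),('fence_face',19),('stop_face',19),('strip_centre',21),('strip',12),('handle_hinge',54),('handle_grip',130)]:
        for r in pinpoint(c,n)[:2]: print(n,np.round(r['at']),round(r['conf'],2),np.round(px2w(c,r['at'],z),1))
E
```

```text
t 0.0 tcp [ 142.4 -582.3  230.2] [-179.9   -0.    13.7] F [-0.2  0.   0.4] gap 85.68745293342165
top cam at [ 512.  -62. 1028.] 48.875902385573
jig [258. 243.] 0.65 [512.8   4.5   0. ]
fence_face [282. 234.] 0.68 [531.8 -48.   19. ]
stop_face [234. 230.] 0.9 [543.3  56.2  19. ]
stop_face [359. 253.] 0.15 [ 486.2 -214.4   19. ]
strip_centre [414. 211.] 0.91 [ 574.3 -336.6   21. ]
strip_centre [272. 250.] 0.9 [497.  -25.7  21. ]
strip [415. 215.] 0.74 [ 565.  -342.1   12. ]
strip [272. 249.] 0.64 [499.  -25.6  12. ]
handle_hinge [204. 231.] 0.9 [541.7 115.1  54. ]
handle_grip [172. 220.] 0.88 [561.  164.6 130. ]
handle_grip [282. 236.] 0.49 [524.6 -50.  130. ]
side cam at [327. 674. 584.] 57.19946908286255
jig [301. 261.] 0.7 [506.3  -0.8   0. ]
fence_face [297. 241.] 0.69 [530.2 -47.5  19. ]
stop_face [282. 267.] 0.96 [533.9  54.4  19. ]
strip_centre [304. 250.] 0.61 [505.3 -18.8  21. ]
strip_centre [314. 188.] 0.59 [ 558.3 -311.8   21. ]
strip [313. 191.] 0.81 [ 558.6 -311.8   12. ]
strip [308. 252.] 0.58 [498.3 -25.2  12. ]
handle_hinge [265. 274.] 0.66 [547.3 124.2  54. ]
handle_grip [255. 259.] 0.67 [548.4 170.  130. ]
```

View pics/top.png

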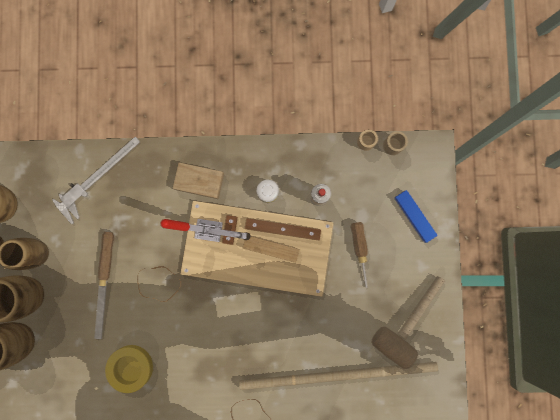

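View pics/side.png

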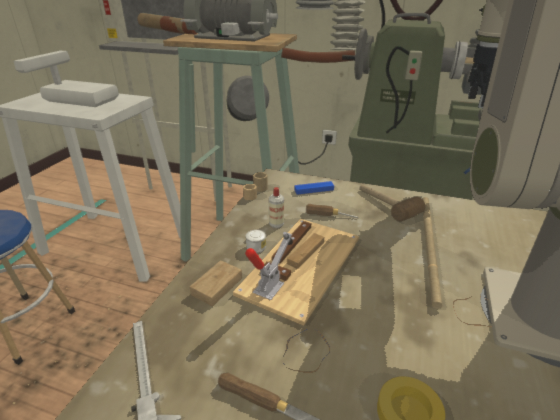

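The top view shows the board centred near (258,248), with the oak strip at (272,249), the red grip at (172,224) and the blue look-alike at (415,217). The side view agrees with this: grip at (255,259), strip at (305,248). I'll move above the work first.

step_arm(targets=[{"dp": [0.09, -0.09, 0], "angular": [0, 0, 0], "fingers": 1}, {"dp": [0.2, -0.2, 0], "angular": [0, 0, 0], "fingers": 1}, {"dp": [0.32, -0.33, 0], "angular": [0, 0, 0], "fingers": 1}, {"dp": [0.45, -0.47, 0], "angular": [0, 0, 0], "fingers": 1}, {"dp": [0.58, -0.6, 0], "angular": [0, 0, 0], "fingers": 1}, {"dp": [0.7, -0.74, 0], "angular": [0, 0, 0], "fingers": 1}, {"dp": [0.84, -0.87, 0], "angular": [0, 0, 0], "fingers": 1}, {"dp": [0.97, -1.0, 0], "angular": [0, 0, 0], "fingers": 1}], newtons=30)

```text
time: 1.8
tool_pos: [284.0, -341.4, 231.5]
tcp_rot: [180.0, -0.0, 13.7]
ft_force: [-0.1, 0.3, 0.5]
finger_gap: -0.2
grip_force: 0.0
```

step_arm(targets=[{"dp": [0.13, -0.14, 0], "angular": [0, 0, 0.02], "fingers": 1}, {"dp": [0.27, -0.28, 0], "angular": [0, 0, 0.04], "fingers": 1}, {"dp": [0.42, -0.44, 0], "angular": [0, 0, 0.06], "fingers": 1}, {"dp": [0.57, -0.6, 0], "angular": [0, 0, 0.08], "fingers": 1}, {"dp": [0.72, -0.77, 0], "angular": [0, 0, 0.1], "fingers": 1}, {"dp": [0.8, -0.9, 0], "angular": [0, 0, 0.12], "fingers": 1}, {"dp": [0.82, -0.98, 0], "angular": [0, 0, 0.12], "fingers": 1}, {"dp": [0.82, -1, 0], "angular": [0, 0, 0.12], "fingers": 1}])

```text
time: 2.8
tool_pos: [395.1, -108.8, 231.3]
tcp_rot: [180.0, -0.0, -7.7]
ft_force: [0.3, -0.1, -0.2]
finger_gap: 0.1
grip_force: 0.0
```

Run:
```python
from h import *
s=st()
p=camera_params('wrist');print('cam',np.round(-np.array(p['R']).T@p['t']),np.round(p['R'],2).tolist(),p['vfov'])
a=snapshot('wrist');cv2.imwrite('pics/w1.png',a)
for n,z in [('jig',0),('fence_face',19),('stop_face',19),('strip_centre',21),('handle_hinge',54)]:
    for r in pinpoint('wrist',n)[:2]: print(n,np.round(r['at']),round(r['conf'],2),np.round(px2w('wrist',r['at'],z),1))
for m in masks_of('wrist','strip_centre')[:2]:
    k=m['pixels'];ys,xs=np.nonzero(k);print('mask',k.sum(),m['conf'],np.round(cv2.boxPoints(cv2.minAreaRect(np.c_[xs,ys].astype(np.float32)))).tolist())
```

```text
t 2.8 tcp [ 395.1 -108.8  231.3] [180.   -0.   -7.7] F [ 0.3 -0.1 -0.2] gap 0.05110988843894003
cam [ 476. -119.  374.] [[-0.13, -0.99, 0.0], [-0.94, 0.13, 0.31], [-0.31, 0.04, -0.95]] 62.82534511215326
fence_face [187.  48.] 0.84 [530.7 -45.4  19. ]
stop_face [79. 61.] 0.91 [534.   58.2  19. ]
strip_centre [168.  85.] 0.59 [500.8 -20.9  21. ]
mask 4327 0.6 [[99.0, 90.0], [104.0, 56.0], [236.0, 78.0], [231.0, 111.0]]
mask 1055 0.59 [[500.0, 0.0], [555.0, 0.0], [555.0, 29.0], [500.0, 29.0]]
```

View pics/w1.png

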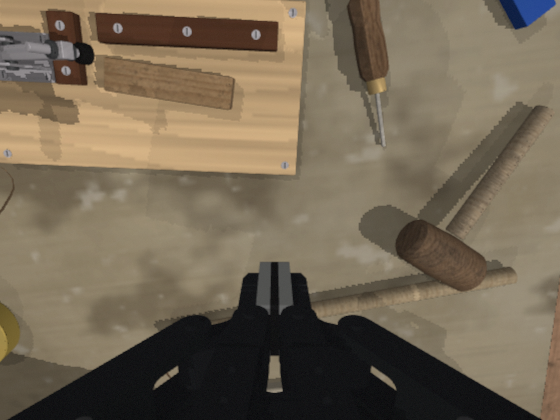

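The wrist view shows the strip from (105,60) to (233,92), the fence front edge from (97,40) to (277,49), the stop at (66,62) and the board corner at (297,174).

Run:
```python
from h import *
from scipy.optimize import least_squares
P=[('wrist',(297,174),(-90,-150,12)),('wrist',(305,0),None),
 ('wrist',(187,48),(30,-42.5,19)),('wrist',(79,61),(15,60,19)),
 ('top',(282,234),(30,-42.5,19)),('top',(234,230),(15,60,19)),('top',(204,231),(15,125,54)),('side',(297,241),(30,-42.5,19)),('side',(282,267),(15,60,19)),
 ('wrist',(279,21),(54,-125,26)),('wrist',(97,12),(54,40,26)),('top',(192,201),(75,165,12)),('top',(332,219),(75,-150,12)),('top',(324,296),(-90,-150,12)),('top',(180,274),(-90,165,12))]
P=[p for p in P if p[2]]
W=[px2w(c,uv,q[2])[:2] for c,uv,q in P]
def res(v):
    c,s=np.cos(v[2]),np.sin(v[2])
    return np.concatenate([np.array([v[0]+c*q[0]-s*q[1],v[1]+s*q[0]+c*q[1]])-w for (k,uv,q),w in zip(P,W)])
r=least_squares(res,[509,-6,-.14],loss='soft_l1',f_scale=3)
print(r.x,np.degrees(r.x[2]));
for p,e in zip(P,res(r.x).reshape(-1,2)):print(p[0],p[2],np.round(e,1))
x,y,a=r.x;c,s=np.cos(a),np.sin(a);R=np.array([[c,-s],[s,c]])
for uv in [(105,57),(103,88),(231,108),(236,75)]:print('strip',np.round(R.T@(px2w('wrist',uv,30)[:2]-[x,y]),1))
for c_,uv in [('wrist',(168,85)),('top',(272,250)),('side',(304,250))]:print('ctr',np.round(R.T@(px2w(c_,uv,21)[:2]-[x,y]),1))
```

```text
[ 5.09101092e+02 -1.72812956e+00 -1.66472043e-01] -9.538145457812952
wrist (-90, -150, 12) [ 0.2 -0.3]
wrist (30, -42.5, 19) [ 1.  -2.7]
wrist (15, 60, 19) [ 0.1 -3.1]
top (30, -42.5, 19) [0.5 0.2]
top (15, 60, 19) [-8.6 -0.9]
top (15, 125, 54) [3.8 3.9]
side (30, -42.5, 19) [ 0.4 -0.2]
side (15, 60, 19) [-1.5  1.5]
wrist (54, -125, 26) [1.8 0.3]
wrist (54, 40, 26) [-0.3  2.8]
top (75, 165, 12) [ 1.4 -0. ]
top (75, -150, 12) [-3.4 -2.6]
top (-90, -150, 12) [1.  2.1]
top (-90, 165, 12) [-1.6 -0.5]
strip [17.6 33. ]
strip [-9.3 38.2]
strip [-24. -82.]
strip [  5.6 -87. ]
ctr [ -4.7 -20.5]
ctr [ -7.9 -26.3]
ctr [ -1.4 -16.4]
```

step_arm(targets=[{"dp": [0.06, -0.09, 0.1], "angular": [0, 0, 0.01], "fingers": 1}, {"dp": [0.13, -0.2, 0.25], "angular": [0, 0, 0.01], "fingers": 1}, {"dp": [0.2, -0.3, 0.4], "angular": [0, 0, 0.01], "fingers": 1}, {"dp": [0.26, -0.39, 0.55], "angular": [0, 0, 0.01], "fingers": 1}, {"dp": [0.26, -0.39, 0.7], "angular": [0, 0, 0.01], "fingers": 1}, {"dp": [0.26, -0.39, 0.82], "angular": [0, 0, 0.01], "fingers": 1}, {"dp": [0.26, -0.39, 0.9], "angular": [0, 0, 0.01], "fingers": 1}, {"dp": [0.26, -0.39, 0.9], "angular": [0, 0, 0.01], "fingers": 1}])

```text
time: 4.15
tool_pos: [456.5, -39.2, 50.2]
tcp_rot: [-180.0, 0.1, -9.7]
ft_force: [0.6, 0.5, 0.4]
finger_gap: 0.1
grip_force: 0.0
```

Run:
```python
from h import *
s=st()
a=snapshot('wrist');cv2.imwrite('pics/w2.png',a)
x,y,t=509.1,-1.7,-.1665;c,q=np.cos(t),np.sin(t);R=np.array([[c,-q],[q,c]])
print('tcp jig',R.T@(np.array(s['tool_pos'][:2])-[x,y]))
J=lambda X:w2px('wrist',np.r_[R@np.array(X[:2])+[x,y],X[2]])
for X in [(30,-125,26),(30,40,26),(-8,60,26),(-56,-45,12),(-34,-45,12)]:print(X,np.round(J(X)))
```

```text
t 4.15 tcp [456.5 -39.2  50.2] [-1.8e+02  1.0e-01 -9.7e+00] F [0.6 0.5 0.4] gap 0.1348808568502169
tcp jig [-45.66571868 -45.73203636]
(30, -125, 26) [444. 111.]
(30, 40, 26) [ 92. 112.]
(-8, 60, 26) [ 65. 191.]
(-56, -45, 12) [274. 264.]
(-34, -45, 12) [274. 228.]
```

View pics/w2.png

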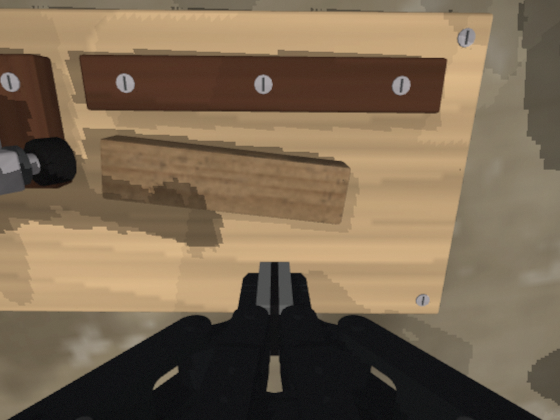

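The close view shows the fence edge at row ~110, within about 1 px of the prediction. The strip's free side runs from (103,197) to (340,222), with the fingertips at (274,265).

step_arm(targets=[{"dp": [0, 0, 0.06], "angular": [0, 0, 0], "fingers": 1}, {"dp": [0, 0, 0.13], "angular": [0, 0, 0], "fingers": 1}, {"dp": [0, 0, 0.16], "angular": [0, 0, 0], "fingers": 1}, {"dp": [0.03, 0, 0.16], "angular": [0, 0, 0], "fingers": 1}, {"dp": [0.06, 0, 0.16], "angular": [0, 0, 0], "fingers": 1}, {"dp": [0.085, 0, 0.16], "angular": [0, 0, 0], "fingers": 1}, {"dp": [0.105, 0, 0.16], "angular": [0, 0, 0], "fingers": 1}, {"dp": [0.12, 0, 0.16], "angular": [0, 0, 0], "fingers": 1}])

```text
time: 5.2
tool_pos: [481.5, -43.2, 19.4]
tcp_rot: [-180.0, -0.0, -9.7]
ft_force: [0.0, 0.0, -0.1]
finger_gap: 0.2
grip_force: 0.3
```

step_arm(targets=[{"dp": [0.01, 0, 0], "angular": [0, 0, 0], "fingers": 1}, {"dp": [0.02, 0, 0], "angular": [0, 0, 0], "fingers": 1}, {"dp": [0.025, 0, 0], "angular": [0, 0, 0], "fingers": 1}, {"dp": [0.03, 0, 0], "angular": [0, 0, 0], "fingers": 1}, {"dp": [0.035, 0, 0], "angular": [0, 0, 0], "fingers": 1}, {"dp": [0.04, 0, 0], "angular": [0, 0, 0], "fingers": 1}, {"dp": [0.04, 0, 0], "angular": [0, 0, 0], "fingers": 1}, {"dp": [0.04, 0, 0], "angular": [0, 0, 0], "fingers": 1}])

```text
time: 6.2
tool_pos: [489.1, -44.5, 19.3]
tcp_rot: [180.0, -0.0, -9.7]
ft_force: [-0.3, 0.7, -0.2]
finger_gap: -0.0
grip_force: 0.1
```

Run:
```python
from h import *
s=st()
a=snapshot('wrist');cv2.imwrite('pics/w3.png',a)
```

```text
t 6.2 tcp [489.1 -44.5  19.3] [180.   -0.   -9.7] F [-0.3  0.7 -0.2] gap -0.015895685772616304
```

View pics/w3.png

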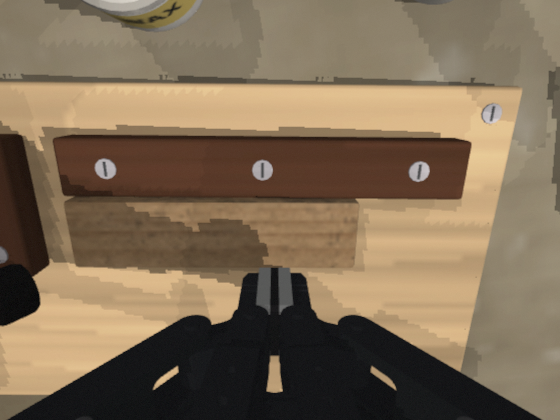

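The strip now lies almost parallel against the fence: its edge is at row ~199 and the fence edge at ~196. I'll press slightly further until the force rises.

step_arm(targets=[{"dp": [0.005, 0, 0], "angular": [0, 0, 0], "fingers": 1}, {"dp": [0.01, 0, 0], "angular": [0, 0, 0], "fingers": 1}, {"dp": [0.01, 0, 0], "angular": [0, 0, 0], "fingers": 1}, {"dp": [0.015, 0, 0], "angular": [0, 0, 0], "fingers": 1}, {"dp": [0.015, 0, 0], "angular": [0, 0, 0], "fingers": 1}, {"dp": [0.015, 0, 0], "angular": [0, 0, 0], "fingers": 1}, {"dp": [0.015, 0, 0], "angular": [0, 0, 0], "fingers": 1}, {"dp": [0.015, 0, 0], "angular": [0, 0, 0], "fingers": 1}])

```text
time: 7.25
tool_pos: [489.4, -44.5, 18.9]
tcp_rot: [180.0, 0.3, -9.7]
ft_force: [-14.0, 2.2, 11.6]
finger_gap: 0.1
grip_force: 7.0
```

Contact with the fence is confirmed at 14 N. Next I'll back off, lift, and go round to the free end.

step_arm(targets=[{"dp": [-0.05, 0, 0], "angular": [0, 0, 0], "fingers": 1}, {"dp": [-0.1, 0, 0], "angular": [0, 0, 0], "fingers": 1}, {"dp": [-0.1, 0.05, -0.1], "angular": [0, 0, 0], "fingers": 1}, {"dp": [-0.05, 0.15, -0.2], "angular": [0, 0, 0], "fingers": 1}, {"dp": [0.03, 0.25, -0.2], "angular": [0, 0, 0], "fingers": 1}, {"dp": [0.115, 0.35, -0.2], "angular": [0, 0, 0], "fingers": 1}, {"dp": [0.115, 0.35, -0.2], "angular": [0, 0, 0], "fingers": 1}, {"dp": [0.115, 0.35, -0.2], "angular": [0, 0, 0], "fingers": 1}])

```text
time: 8.25
tool_pos: [502.2, -117.4, 59.0]
tcp_rot: [-180.0, 0.0, -9.7]
ft_force: [-0.4, 0.1, 0.4]
finger_gap: -0.0
grip_force: 0.0
```

Run:
```python
from h import *
s=st()
x,y,t=509.1,-1.7,-.1665;c,q=np.cos(t),np.sin(t);R=np.array([[c,-q],[q,c]])
print('tcp jig',R.T@(np.array(s['tool_pos'][:2])-[x,y]))
a=snapshot('top');b=snapshot('wrist');cv2.imwrite('pics/w4.png',b)
for cam in('top','wrist'):
    for r in pinpoint(cam,'strip_centre')[:2]+pinpoint(cam,'stop_face')[:1]:print(cam,r['at'],r['conf'],R.T@(px2w(cam,r['at'],21)[:2]-[x,y]))
```

```text
t 8.25 tcp [ 502.2 -117.4   59. ] [-180.     0.    -9.7] F [-0.4  0.1  0.4] gap -0.002000507068698221
tcp jig [  12.41448382 -115.23535066]
top [415.2, 213.5] 0.89 [ 114.86547802 -323.80456417]
top [268.7, 240.5] 0.76 [ 11.4634722  -16.23596885]
top [231.8, 232.5] 0.59 [17.25878589 65.93803701]
wrist [106.0, 240.9] 0.55 [ 16.64588021 -18.89966503]
```

View pics/w4.png

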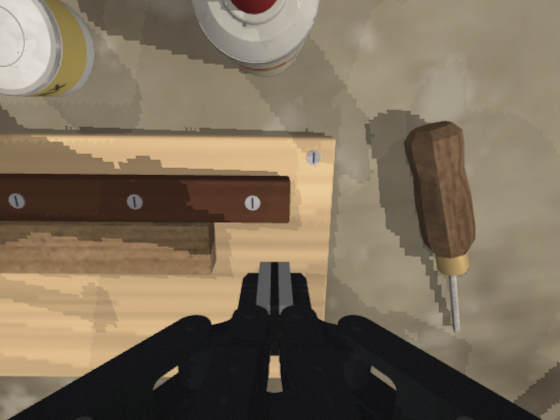

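The strip's end is at column 214, and the tips at (274,265) are clear beyond it, level with the end face. I'll descend and push along the fence.

step_arm(targets=[{"dp": [0, 0, 0.08], "angular": [0, 0, 0], "fingers": 1}, {"dp": [0, 0, 0.16], "angular": [0, 0, 0], "fingers": 1}, {"dp": [0, 0, 0.2], "angular": [0, 0, 0], "fingers": 1}, {"dp": [0, -0.04, 0.2], "angular": [0, 0, 0], "fingers": 1}, {"dp": [0, -0.08, 0.2], "angular": [0, 0, 0], "fingers": 1}, {"dp": [0, -0.11, 0.2], "angular": [0, 0, 0], "fingers": 1}, {"dp": [0, -0.135, 0.2], "angular": [0, 0, 0], "fingers": 1}, {"dp": [0, -0.155, 0.2], "angular": [0, 0, 0], "fingers": 1}])

```text
time: 9.55
tool_pos: [508.6, -87.1, 19.8]
tcp_rot: [180.0, -0.1, -9.6]
ft_force: [-1.1, -1.7, 1.8]
finger_gap: -0.0
grip_force: 1.0
```

step_arm(targets=[{"dp": [0, -0.01, 0], "angular": [0, 0, 0], "fingers": 1}, {"dp": [0, -0.02, 0], "angular": [0, 0, 0], "fingers": 1}, {"dp": [0, -0.025, 0], "angular": [0, 0, 0], "fingers": 1}, {"dp": [0, -0.03, 0], "angular": [0, 0, 0], "fingers": 1}, {"dp": [0, -0.035, 0], "angular": [0, 0, 0], "fingers": 1}, {"dp": [0, -0.035, 0], "angular": [0, 0, 0], "fingers": 1}, {"dp": [0, -0.035, 0], "angular": [0, 0, 0], "fingers": 1}, {"dp": [0, -0.035, 0], "angular": [0, 0, 0], "fingers": 1}])

```text
time: 10.55
tool_pos: [509.6, -80.6, 19.6]
tcp_rot: [180.0, -0.0, -9.7]
ft_force: [-0.4, -2.9, 5.6]
finger_gap: -0.3
grip_force: 2.5
```

Run:
```python
from h import *
s=st()
x,y,t=509.1,-1.7,-.1665;c,q=np.cos(t),np.sin(t);R=np.array([[c,-q],[q,c]])
print('tcp jig',R.T@(np.array(s['tool_pos'][:2])-[x,y]))
b=snapshot('wrist');cv2.imwrite('pics/w5.png',b)
for r in pinpoint('wrist','strip_centre')[:1]:print(r['at'],r['conf'],R.T@(px2w('wrist',r['at'],21)[:2]-[x,y]))
```

```text
t 10.55 tcp [509.6 -80.6  19.6] [180.   -0.   -9.7] F [-0.4 -2.9  5.6] gap -0.29606634572118645
tcp jig [ 13.54131343 -77.71608248]
[116.8, 282.7] 0.85 [13.35905349 -4.2898392 ]
```

View pics/w5.png

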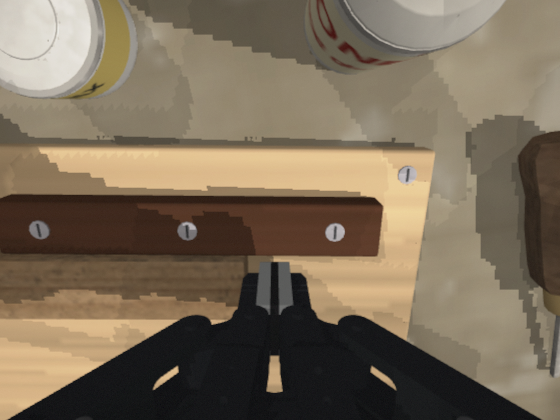

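The strip is moving along the fence, with its end at column 246 against the fingers. About 5–8 mm remain, so I'll continue gently.

step_arm(targets=[{"dp": [0, -0.004, 0], "angular": [0, 0, 0], "fingers": 1}, {"dp": [0, -0.008, 0], "angular": [0, 0, 0], "fingers": 1}, {"dp": [0, -0.012, 0], "angular": [0, 0, 0], "fingers": 1}, {"dp": [0, -0.016, 0], "angular": [0, 0, 0], "fingers": 1}, {"dp": [0, -0.02, 0], "angular": [0, 0, 0], "fingers": 1}, {"dp": [0, -0.024, 0], "angular": [0, 0, 0], "fingers": 1}, {"dp": [0, -0.024, 0], "angular": [0, 0, 0], "fingers": 1}, {"dp": [0, -0.024, 0], "angular": [0, 0, 0], "fingers": 1}])

```text
time: 11.65
tool_pos: [510.4, -75.9, 19.6]
tcp_rot: [180.0, -0.0, -9.7]
ft_force: [-1.4, -3.7, 6.1]
finger_gap: -0.1
grip_force: 2.6
```

step_arm(targets=[{"dp": [0, -0.005, 0], "angular": [0, 0, 0], "fingers": 1}, {"dp": [0, -0.01, 0], "angular": [0, 0, 0], "fingers": 1}, {"dp": [0, -0.01, 0], "angular": [0, 0, 0], "fingers": 1}, {"dp": [0, -0.01, 0], "angular": [0, 0, 0], "fingers": 1}, {"dp": [0, -0.01, 0], "angular": [0, 0, 0], "fingers": 1}, {"dp": [0, -0.01, 0], "angular": [0, 0, 0], "fingers": 1}, {"dp": [0, -0.01, 0], "angular": [0, 0, 0], "fingers": 1}, {"dp": [0, -0.01, 0], "angular": [0, 0, 0], "fingers": 1}])

```text
time: 12.65
tool_pos: [510.7, -73.9, 19.6]
tcp_rot: [180.0, -0.0, -9.7]
ft_force: [0.2, -2.7, 6.1]
finger_gap: -0.1
grip_force: 2.6
```

step_arm(targets=[{"dp": [0, -0.004, 0], "angular": [0, 0, 0], "fingers": 1}, {"dp": [0, -0.008, 0], "angular": [0, 0, 0], "fingers": 1}, {"dp": [0, -0.012, 0], "angular": [0, 0, 0], "fingers": 1}, {"dp": [0, -0.012, 0], "angular": [0, 0, 0], "fingers": 1}, {"dp": [0, -0.012, 0], "angular": [0, 0, 0], "fingers": 1}, {"dp": [0, -0.012, 0], "angular": [0, 0, 0], "fingers": 1}, {"dp": [0, -0.012, 0], "angular": [0, 0, 0], "fingers": 1}, {"dp": [0, -0.012, 0], "angular": [0, 0, 0], "fingers": 1}])

```text
time: 13.65
tool_pos: [510.8, -73.3, 19.7]
tcp_rot: [179.8, -0.0, -9.7]
ft_force: [-2.9, -13.0, 6.8]
finger_gap: 0.1
grip_force: 7.0
```

Run:
```python
from h import *
s=st()
x,y,t=509.1,-1.7,-.1665;c,q=np.cos(t),np.sin(t);R=np.array([[c,-q],[q,c]])
print('tcp jig',R.T@(np.array(s['tool_pos'][:2])-[x,y]))
```

```text
t 13.65 tcp [510.8 -73.3  19.7] [179.8  -0.   -9.7] F [ -2.9 -13.    6.8] gap 0.12018263148322797
tcp jig [ 13.57632566 -70.337894  ]
```

The stop is met: 13 N and the motion has halted. I'll back away and check the fit from above.

step_arm(targets=[{"dp": [0, 0.05, 0], "angular": [0, 0, 0], "fingers": 1}, {"dp": [0, 0.1, 0], "angular": [0, 0, 0], "fingers": 1}, {"dp": [0, 0.1, -0.12], "angular": [0, 0, 0], "fingers": 1}, {"dp": [-0.1, 0.1, -0.3], "angular": [0, 0, 0], "fingers": 1}, {"dp": [-0.2, 0.05, -0.5], "angular": [0, 0, 0], "fingers": 1}, {"dp": [-0.3, -0.1, -0.7], "angular": [0, 0, 0], "fingers": 1}, {"dp": [-0.3, -0.2, -0.8], "angular": [0, 0, 0], "fingers": 1}, {"dp": [-0.3, -0.3, -0.85], "angular": [0, 0, 0], "fingers": 1}])

```text
time: 14.65
tool_pos: [462.1, -1.5, 190.8]
tcp_rot: [-180.0, -0.1, -9.7]
ft_force: [0.8, -0.2, -0.3]
finger_gap: -0.2
grip_force: 0.0
```

Run:
```python
from h import *
s=st()
x,y,t=509.1,-1.7,-.1665;c,q=np.cos(t),np.sin(t);R=np.array([[c,-q],[q,c]])
print('tcp jig',R.T@(np.array(s['tool_pos'][:2])-[x,y]))
b=snapshot('wrist');cv2.imwrite('pics/w6.png',cv2.resize(b,(800,600)))
for n,z in[('strip_centre',21),('stop_face',19),('fence_face',19),('handle_hinge',54)]:
  for r in pinpoint('wrist',n)[:1]:print(n,r['at'],r['conf'],R.T@(px2w('wrist',r['at'],z)[:2]-[x,y]))
```

```text
t 14.65 tcp [462.1  -1.5 190.8] [-1.8e+02 -1.0e-01 -9.7e+00] F [ 0.8 -0.2 -0.3] gap -0.19584947296124744
tcp jig [-46.34619626  -7.55465103]
strip_centre [260.2, 123.3] 0.61 [13.82280706  6.0325551 ]
stop_face [195.2, 122.8] 0.92 [13.53573241 62.40452995]
fence_face [313.5, 107.9] 0.56 [ 25.57590978 -42.26892699]
handle_hinge [104.1, 122.0] 0.59 [ 15.9652722  124.29845232]
```

View pics/w6.png

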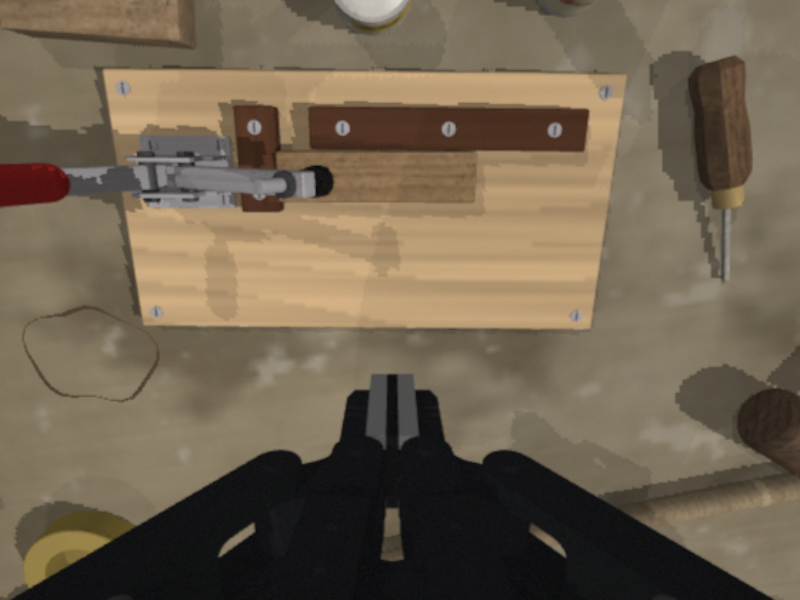

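The strip is against both the fence (edge at row ~150) and the stop (left end at column 280), with the clamp still open. I'll go to the inner side of the handle.

step_arm(targets=[{"dp": [0.04, -0.08, 0], "angular": [0, 0, 0], "fingers": 1}, {"dp": [0.1, -0.2, 0], "angular": [0, 0, 0], "fingers": 1}, {"dp": [0.17, -0.35, 0], "angular": [0, 0, 0], "fingers": 1}, {"dp": [0.24, -0.5, 0], "angular": [0, 0, 0], "fingers": 1}, {"dp": [0.29, -0.62, 0], "angular": [0, 0, 0], "fingers": 1}, {"dp": [0.305, -0.69, 0.05], "angular": [0, 0, 0], "fingers": 1}, {"dp": [0.305, -0.69, 0.15], "angular": [0, 0, 0], "fingers": 1}, {"dp": [0.305, -0.69, 0.24], "angular": [0, 0, 0], "fingers": 1}])

```text
time: 15.9
tool_pos: [543.9, 123.0, 138.7]
tcp_rot: [179.9, 0.1, -9.7]
ft_force: [0.3, 0.6, -0.2]
finger_gap: -0.1
grip_force: 0.0
```

Run:
```python
from h import *
s=st()
x,y,t=509.1,-1.7,-.1665;c,q=np.cos(t),np.sin(t);R=np.array([[c,-q],[q,c]])
print('tcp jig',R.T@(np.array(s['tool_pos'][:2])-[x,y]))
b=snapshot('side');cv2.imwrite('pics/s2.png',cv2.resize(b[180:330,180:380],(800,600)))
```

```text
t 15.9 tcp [543.9 123.  138.7] [ 1.799e+02  1.000e-01 -9.700e+00] F [ 0.3  0.6 -0.2] gap -0.14249320111842764
tcp jig [ 13.60759111 128.77672087]
```

View pics/s2.png

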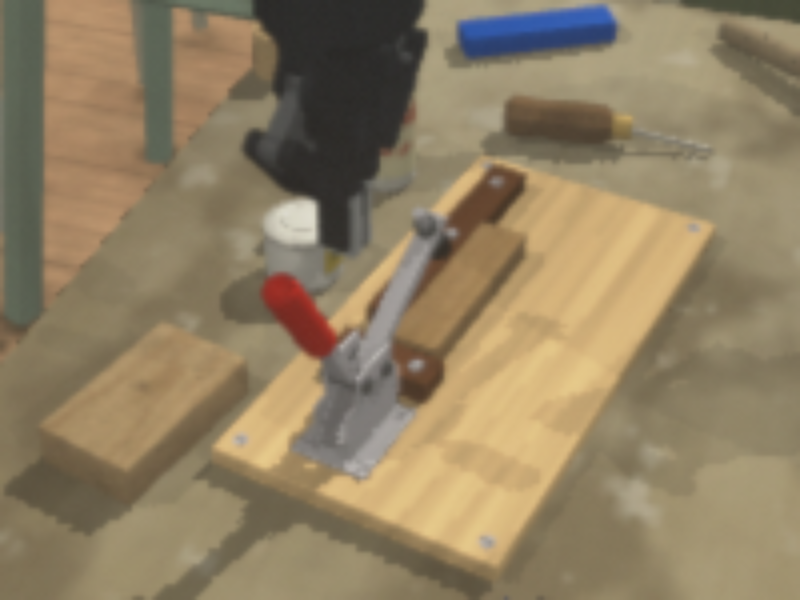

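The shut fingers are above the hinge, just inside the raised red grip (285,300 in the crop). I'll start the arc.

step_arm(targets=[{"dp": [0.007, -0.04, 0], "angular": [0, 0, 0], "fingers": 1}, {"dp": [0.007, -0.08, 0], "angular": [0, 0, 0], "fingers": 1}, {"dp": [0.007, -0.11, 0], "angular": [0, 0, 0], "fingers": 1}, {"dp": [0.007, -0.135, 0], "angular": [0, 0, 0], "fingers": 1}, {"dp": [0.007, -0.16, 0.007], "angular": [0, 0, 0], "fingers": 1}, {"dp": [0.007, -0.18, 0.017], "angular": [0, 0, 0], "fingers": 1}, {"dp": [0.007, -0.2, 0.03], "angular": [0, 0, 0], "fingers": 1}, {"dp": [0.007, -0.215, 0.042], "angular": [0, 0, 0], "fingers": 1}])

```text
time: 16.95
tool_pos: [554.0, 166.2, 133.2]
tcp_rot: [-180.0, -0.0, -9.7]
ft_force: [0.3, -0.9, 4.2]
finger_gap: 0.2
grip_force: 1.7
```

step_arm(targets=[{"dp": [0, -0.016, 0.012], "angular": [0, 0, 0], "fingers": 1}, {"dp": [0, -0.031, 0.025], "angular": [0, 0, 0], "fingers": 1}, {"dp": [0, -0.05, 0.04], "angular": [0, 0, 0], "fingers": 1}, {"dp": [0, -0.066, 0.056], "angular": [0, 0, 0], "fingers": 1}, {"dp": [0, -0.082, 0.075], "angular": [0, 0, 0], "fingers": 1}, {"dp": [0, -0.096, 0.095], "angular": [0, 0, 0], "fingers": 1}, {"dp": [0, -0.11, 0.116], "angular": [0, 0, 0], "fingers": 1}, {"dp": [0, -0.124, 0.137], "angular": [0, 0, 0], "fingers": 1}])

```text
time: 17.95
tool_pos: [557.8, 190.6, 105.2]
tcp_rot: [-180.0, 0.0, -9.7]
ft_force: [0.6, 1.4, 4.3]
finger_gap: 0.2
grip_force: 1.8
```

step_arm(targets=[{"dp": [0, -0.011, 0.02], "angular": [0, 0, 0], "fingers": 1}, {"dp": [0, -0.022, 0.04], "angular": [0, 0, 0], "fingers": 1}, {"dp": [0, -0.03, 0.057], "angular": [0, 0, 0], "fingers": 1}, {"dp": [0, -0.037, 0.075], "angular": [0, 0, 0], "fingers": 1}, {"dp": [0, -0.043, 0.09], "angular": [0, 0, 0], "fingers": 1}, {"dp": [0, -0.047, 0.103], "angular": [0, 0, 0], "fingers": 1}, {"dp": [0, -0.047, 0.112], "angular": [0, 0, 0], "fingers": 1}, {"dp": [0, -0.047, 0.112], "angular": [0, 0, 0], "fingers": 1}])

```text
time: 18.95
tool_pos: [559.1, 199.4, 82.7]
tcp_rot: [180.0, 0.0, -9.7]
ft_force: [-0.1, 0.3, 2.3]
finger_gap: -0.2
grip_force: 0.9
```

step_arm(targets=[{"dp": [0, -0.002, 0.008], "angular": [0, 0, 0], "fingers": 1}, {"dp": [0, -0.004, 0.016], "angular": [0, 0, 0], "fingers": 1}, {"dp": [0, -0.005, 0.022], "angular": [0, 0, 0], "fingers": 1}, {"dp": [0, -0.005, 0.022], "angular": [0, 0, 0], "fingers": 1}, {"dp": [0, -0.005, 0.027], "angular": [0, 0, 0], "fingers": 1}, {"dp": [0, -0.005, 0.027], "angular": [0, 0, 0], "fingers": 1}, {"dp": [0, -0.005, 0.027], "angular": [0, 0, 0], "fingers": 1}, {"dp": [0, -0.005, 0.027], "angular": [0, 0, 0], "fingers": 1}])

```text
time: 19.95
tool_pos: [559.5, 200.7, 77.7]
tcp_rot: [-180.0, -0.0, -9.7]
ft_force: [-1.7, 2.6, 4.2]
finger_gap: -0.1
grip_force: 2.0
```

step_arm(targets=[{"dp": [0, 0, 0.008], "angular": [0, 0, 0], "fingers": 1}, {"dp": [0, 0, 0.012], "angular": [0, 0, 0], "fingers": 1}, {"dp": [0, 0, 0.015], "angular": [0, 0, 0], "fingers": 1}, {"dp": [0, 0, 0.015], "angular": [0, 0, 0], "fingers": 1}, {"dp": [0, 0, 0.015], "angular": [0, 0, 0], "fingers": 1}, {"dp": [0, 0, 0.015], "angular": [0, 0, 0], "fingers": 1}, {"dp": [0, 0, 0.015], "angular": [0, 0, 0], "fingers": 1}, {"dp": [0, 0, 0.015], "angular": [0, 0, 0], "fingers": 1}])

```text
time: 20.95
tool_pos: [559.8, 201.1, 75.2]
tcp_rot: [-179.9, -0.0, -9.7]
ft_force: [-1.2, 4.2, 5.9]
finger_gap: 0.6
grip_force: 2.9
```

step_arm(targets=[{"dp": [0, 0, 0.005], "angular": [0, 0, 0], "fingers": 1}, {"dp": [0, 0, 0.01], "angular": [0, 0, 0], "fingers": 1}, {"dp": [0, 0, 0.01], "angular": [0, 0, 0], "fingers": 1}, {"dp": [0, 0, 0.01], "angular": [0, 0, 0], "fingers": 1}, {"dp": [0, 0, 0.01], "angular": [0, 0, 0], "fingers": 1}, {"dp": [0, 0, 0.01], "angular": [0, 0, 0], "fingers": 1}, {"dp": [0, 0, 0.01], "angular": [0, 0, 0], "fingers": 1}, {"dp": [0, 0, 0.01], "angular": [0, 0, 0], "fingers": 1}])

```text
time: 21.95
tool_pos: [560.1, 201.3, 74.6]
tcp_rot: [-179.9, -0.1, -9.6]
ft_force: [-6.4, 3.4, 16.1]
finger_gap: 0.0
grip_force: 7.8
```

The force has risen to 16 N with almost no motion, so the handle is on its stop. I'll lift clear and check.

step_arm(targets=[{"dp": [0, 0, -0.04], "angular": [0, 0, 0], "fingers": 1}, {"dp": [0, 0, -0.1], "angular": [0, 0, 0], "fingers": 1}, {"dp": [0, 0, -0.2], "angular": [0, 0, 0], "fingers": 1}, {"dp": [0, 0, -0.3], "angular": [0, 0, 0], "fingers": 1}, {"dp": [-0.1, 0.1, -0.45], "angular": [0, 0, 0], "fingers": 1}, {"dp": [-0.25, 0.3, -0.6], "angular": [0, 0, 0], "fingers": 1}, {"dp": [-0.4, 0.5, -0.7], "angular": [0, 0, 0], "fingers": 1}, {"dp": [-0.4, 0.6, -0.7], "angular": [0, 0, 0], "fingers": 1}])

```text
time: 22.95
tool_pos: [460.5, 94.7, 216.6]
tcp_rot: [-179.9, -0.3, -9.7]
ft_force: [-0.7, -0.3, -0.5]
finger_gap: 0.0
grip_force: 0.0
```

Run:
```python
from h import *
s=st()
w=snapshot('wrist');b=snapshot('side')
cv2.imwrite('pics/f.png',np.hstack([cv2.resize(w[:300,:],(480,257)),cv2.resize(b[200:310,200:337],(320,257))]))
```

```text
t 22.95 tcp [460.5  94.7 216.6] [-179.9   -0.3   -9.7] F [-0.7 -0.3 -0.5] gap 0.04929547609754908
```

View pics/f.png

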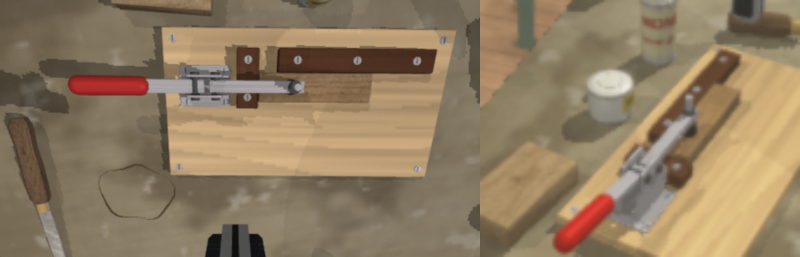

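The handle is fully down (grip at (110,85)) and the pad is on the strip at (293,87). The strip is still against the fence and the stop, so I'm handing in.

```bash
python3 -c "
from bench import *
print(hand_in())"
```

```text
the job is handed in; nothing more can be done
None
```

I handed the job in at about 23 s: the strip lies against the fence and the end stop, and the red handle is pressed down to its stop with the pad on the strip. The final pictures show this, but no verdict came back and I couldn't measure the pad force.

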